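# Hang the stencil frame on the printer's twin pins and clamp it

## Robot

A 6-joint arm with a two-finger parallel gripper is mounted at the origin on the work surface. World frame = base frame: x ahead of the robot, y to its left, z up, the work surface at z = 0. Lengths are in m, angles in rad, forces in N, time in s.
With the tool pointing down it reaches from about 0.35 to 0.85 m from the base axis. Payload 8.1 kg.
Tool frame: the origin (TCP) lies between the finger pads; the fingertips stand 25 mm ahead of it and the grasp point (between the pads) lies 6 mm ahead of it; z points along the fingers, y is the line along which they close (so a half turn about z gives the same grasp; the last joint's range is limited). The gripper opens to 85 mm and grips with 20 to 120 N. Pads are 22 mm wide; open, the fingers measure 114 mm over their backs; the gripper's body (76 mm by 85 mm) begins 54 mm behind the grasp point. The pads swing forward as they close: fully open they stand 13 mm farther back than shut.
Start: joints at [-1.197, 0.13, 1.488, -0, 1.523, -0.085], TCP at [0.266, -0.538, 0.256] pointing down, gripper open.
Joint ranges: [-2.96, 2.96], [-0.89, 2.26], [0.02, 2.5], [-1.34, 4.48], [0, 2.73], [-2.66, 2.66]. Speed limits (rad/s): [2.39, 2.39, 2.79, 3.14, 3.14, 3.14].

## Interface

Orientations are given as a rotation vector (axis times angle).
In Python, from rig import * gives the robot as it stands.
- The arm moves only by the tool apply_moves, never from a script. Its argument "plan" is a list of rows, each an object with "linear": the shift along the tool's x, y, z in units of 30 mm (1.0 is 30 mm), a list of three; "dr": the turn, a rotation vector about the tool's x, y, z in units of 6 degrees (1.0 is 6 degrees), a list of three; "fingers": the closure, from -1 (fully open) to 1 (shut). In form: [{"linear": [dx, dy, dz], "dr": [rx, ry, rz], "fingers": fingers}, ...]. A call has exactly 8 rows; each row is the pose to reach, as a shift and turn from the pose commanded when the call began, along the tool's axes at that moment; what a row does not reach only later rows make up. A row lasts 1/12 s, in which the tool goes at most 41.7 mm and 7.16 degrees, less where a joint would pass 70% of its speed; a pose out of reach is approached as far as the arm can. A call with a gripper value outside its range is refused whole. The fingers move at their own pace and stop on an object; the grip force is fixed at half the most. Time passes only in rows, so rows that repeat a pose let the fingers close, or fill a call up. It gives the time, the measured TCP pose, the force, the opening and the grip force at its end, in the units of the state.
- observe(): the state, without advancing time (a new reading comes with each control period).
- camera(name): name is "scene" or "top" or "wrist"; returns a dict with "frame" (400x640x3 uint8, red, green, blue), "K" (3x3 intrinsics, pixels), "origin" and "attitude" of the camera in the world; the wrist camera has in their place "mount" (4x4, takes a point from camera to tool coordinates, whose origin is the TCP and whose axes are the flange's). Camera axes: x right, y down, z forward; pixel columns grow to the right and rows downward; lengths in m; the calibration is good to about 2 mm. A picture is of the moment at which its call begins: read the wrist's pose just before it. There is no depth.
- close_job(): hands the job in; it is judged then, once.
The state is a dict: "time": time; "qpos": joint angles; "qvel": joint speeds; "effort": joint torques, N m; "ee_pos": TCP position; "orientation": TCP orientation; "force": force on the tool from outside, world axes, zero at the start; "moment": the same for the moment, N m; "grip_width": opening from 0.0 (shut) to 1.0 (fully open); "grip_force": force on a finger pad.
Only numpy, scipy, OpenCV 4.12 (cv2) and the standard library are available. Lean on these libraries where they do the work, as an engineer would, in place of code of your own. Each camera call takes 0.05 s, during which the arm holds its last target. There are 200 camera calls.

## Task

Pick up the stencil frame by its black bridge handle, keep it level, and lower it onto the stencil printer so that both brass pins enter its two holes and it lies fully home, flat on the printer bed. Feel for the pins gently rather than forcing the frame down; then slide the red-winged clamp all the way in over the frame's edge, let go, and leave everything else on the bench where it is.

Things in the scene. Friction and masses are not known exactly. Their poses are not given: they have to be found in the camera images.
- frame: Loose aluminium frame, 0.4 to 0.65 kg, flat on the bench: 150 mm along its x, 210 mm along y, 12 mm thick, steel foil in the middle. Two round through holes, 12 mm in diameter, at x = 0, y = +-80 mm. A black handle bar runs along y over the middle on posts at y = +-62 mm: 14 mm wide (x), 138 mm long, from 40 to 58 mm above the frame's underside. Origin: centre of the underside; z up.
- printer: Grey stencil printer fixed to the bench: base 200 mm along its x, 250 mm along y, flat bed 40 mm above the bench, on which the frame's underside rests when home. Origin: centre of the underside, at bench height; z up. The frame goes on with its holes' line along the printer's y, either way round. On the +y side is the clamp's guide: inner face at y = 123 mm, top 61 mm above the bench.
- pin_zero (a point): Not the pins: the zero mark of their slots, on the bed (z 40 mm) at the printer's x = 0, y = 0. Two rigid upright brass pins, 10 mm in diameter, tops 14 mm above the bed (0.5 mm chamfer), stand at y = +80 and -80 mm. Both share one x, locked anywhere from 4 to 44 mm beyond this mark (+x): not measured, but can be seen and felt. They bend if the frame presses or pushes with over 35 N.
- clamp (a joint): Travel of the clamp, a tongue with a red upright wing: 0 = fully out, 0.028 m = fully in. Slides along the printer's -y, needs about 2 N, stays where left; found within 5 mm of fully out. Fully out its tongue's inner edge is at y = 119 mm (frame's edge: 105 mm); fully in it covers the frame by 14 mm. The tongue lies 14 to 19 mm above the bed, so it passes over the frame only when that is home.
- clamp_wing (a point): Point to grip on the clamp's red wing: the wing is 12 mm thick along the printer's x, 30 mm long along its y, and stands from the tongue's top (59 mm above the bench) to 93 mm; this point is on its middle, 81 mm above the bench. It moves with the clamp.
- paste_jar: Jar of solder paste, green lid, 60 mm across, 55 mm tall; not to be disturbed. Origin: centre of the underside.
- flux_bottle: Amber flux bottle, 40 mm across, 110 mm tall; not to be disturbed. Origin: centre of the underside.
- squeegee: Wooden-handled squeegee, 160 mm long along its y, 22 mm tall, lying on the bench; not to be disturbed. Origin: underside of its handle.
- driver: Screwdriver lying on the bench; not to be disturbed.
- board_tray: Blue tray of circuit boards, 150 x 200 x 30 mm; not to be disturbed. Origin: centre of the underside.
- reel: White component reel lying flat, 90 mm across, 14 mm tall; not to be disturbed. Origin: centre of the underside.

How it is judged:
By the outcome, as a careful person would: the job done as asked, in the order asked, and still so for the second after the job is handed in, with the robot touching nothing.
It also fails if it takes over 72 s, if anything falls off the work surface, if the arm or the gripper's body presses on something with over 40 N, if the wrist force passes 120 N, or if a joint passes its speed limit or range.

## Working session

There is one attempt and no reset: what is moved stays moved. The work goes in short steps, Python scripts to look and compute and a tool call to move; the robot and the scene stay as the last step left them, time stands still between calls to the robot, and variables do not carry over. Pictures are saved under pics/ and viewed, at most 10 in all, crops included, and the job is handed in when it is done.

Besides the shell and the picture viewer there is one more tool, called after "Request:" in YAML: its name, and indented under it one key for each argument. apply_moves: Moves the arm, as the interface text tells. Its arguments: {"type":"object","properties":{"plan":{"type":"array"}},"required":["plan"]}

```bash
mkdir -p pics
cat > h.py <<'E'
from rig import *
import numpy as np, cv2
from scipy.spatial.transform import Rotation as R
def snap(name,fn=None):
    s=observe(); c=camera(name)
    if fn: cv2.imwrite('pics/'+fn, c['frame'][:,:,::-1])
    if 'mount' in c:
        T=np.eye(4);T[:3,:3]=R.from_rotvec(s['orientation']).as_matrix();T[:3,3]=s['ee_pos']
        M=T@np.array(c['mount']); c['o']=M[:3,3]; c['A']=M[:3,:3]
    else:
        c['o']=np.array(c['origin']); a=np.array(c['attitude']); c['A']=a if a.shape==(3,3) else R.from_rotvec(a).as_matrix()
    c['K']=np.array(c['K']); return c
def onplane(c,uv,z):
    uv=np.atleast_2d(uv).astype(float); d=np.c_[uv,np.ones(len(uv))]@np.linalg.inv(c['K']).T@c['A'].T
    return c['o']+d*((z-c['o'][2])/d[:,2])[:,None]
def proj(c,p):
    q=(np.atleast_2d(p)-c['o'])@c['A']@c['K'].T; return q[:,:2]/q[:,2:]
E
python3 - <<'E'
from h import *
a=snap('top','top0.png'); b=snap('scene','scene0.png')
for c in(a,b): print(c['K'],c['o'],c['A'])
s=observe();print(s)
E
```

```text
[[414.7799231    0.         321.24218068]
 [  0.         414.7799231  201.9922221 ]
 [  0.           0.           1.        ]] [ 0.39265491 -0.00427484  1.43763648] [[ 2.09434467e-02 -9.88383666e-01  1.50529399e-01]
 [-9.99780460e-01 -2.06089261e-02  3.78213720e-03]
 [-6.35953384e-04 -1.50575563e-01 -9.88598298e-01]]
[[438.4066285    0.         320.41365321]
 [  0.         438.4066285  193.92661031]
 [  0.           0.           1.        ]] [1.28294401 0.09087805 1.21199224] [[-0.14498041  0.84576082 -0.5134874 ]
 [ 0.9894273   0.12194413 -0.07850633]
 [-0.00378081 -0.51944034 -0.85449836]]
{'time': 0.1, 'qpos': array([-1.19738493e+00,  1.31110938e-01,  1.48916416e+00, -5.35401926e-06,
        1.52299339e+00, -8.53970542e-02]), 'qvel': array([-2.38114418e-04,  1.81242550e-03, -1.75771773e-03, -1.09265171e-05,
       -1.95155493e-03,  7.54350913e-04]), 'effort': array([ 2.09088676e-04, -5.70952249e+01, -5.01942515e+01, -2.09405371e-04,
        8.09165445e-03, -1.16349077e-05]), 'ee_pos': array([ 0.26558371, -0.53751921,  0.2553376 ]), 'orientation': array([-3.05767495e+00, -7.14013424e-01,  3.85883920e-04]), 'force': array([ 0.31775419, -0.23674022,  0.5153002 ]), 'moment': array([-0.05620554,  0.04394102, -0.04111286]), 'grip_force': 0.0, 'grip_width': 0.9974442299718732}
```

View pics/top0.png

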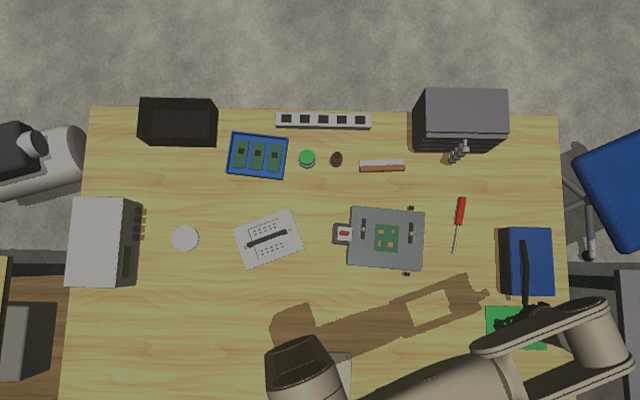

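View pics/scene0.png

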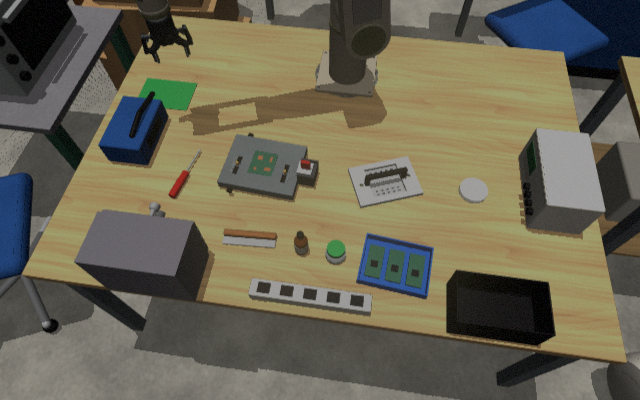

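The top view shows the frame at about (268,239) with its handle tilted. The printer is at about (386,238), with its clamp (red, 343,233) on the image-left side (world +y) and pins in slots near (363,228) and (411,227). Both the scene and top views are clear of the arm.

```bash
cat >> h.py <<'E'
def blob(c,lo,hi,box,n=1):
    x0,y0,x1,y1=box; hsv=cv2.cvtColor(c['frame'],cv2.COLOR_RGB2HSV)
    m=cv2.inRange(hsv,lo,hi); k=np.zeros_like(m); k[y0:y1,x0:x1]=m[y0:y1,x0:x1]
    cs,_=cv2.findContours(k,cv2.RETR_EXTERNAL,cv2.CHAIN_APPROX_NONE)
    return sorted(cs,key=cv2.contourArea)[::-1][:n]
E
python3 - <<'E'
from h import *
c=snap('top')
hsv=cv2.cvtColor(c['frame'],cv2.COLOR_RGB2HSV)
for p in[(245,230),(300,250),(266,240),(360,260),(420,215),(310,200),(343,233),(363,225),(411,226),(363,235),(380,280)]: print(p,hsv[p[1],p[0]])
def rect(cn,z):
    w=onplane(c,cn[:,0,:],z)[:,:2]; r=cv2.minAreaRect((w*1000).astype(np.float32)); return r
f=blob(c,(0,0,110),(180,40,255),(225,200,310,280))[0]
print('frame',rect(f,.012),cv2.boundingRect(f))
h=blob(c,(0,0,0),(180,255,60),(240,220,295,260))[0]; print('handle',rect(h,.058),cv2.contourArea(h))
p=blob(c,(0,0,70),(180,60,140),(345,195,430,285))[0]; print('printer',rect(p,.04),cv2.boundingRect(p))
r=blob(c,(0,150,80),(8,255,255),(330,220,356,245))[0]; print('wing',rect(r,.093))
r2=[cv2.resize(c['frame'][195:280,220:430],None,fx=3.8,fy=3.8,interpolation=cv2.INTER_CUBIC)]
cv2.imwrite('pics/crop1.png',r2[0][:,:,::-1])
E
```

```text
(245, 230) [ 20  10 158]
(300, 250) [ 26  71 147]
(266, 240) [26 22 83]
(360, 260) [ 68   9 118]
(420, 215) [ 68   9 108]
(310, 200) [ 27  90 156]
(343, 233) [  3 184 157]
(363, 225) [23 37 55]
(411, 226) [19 51 55]
(363, 235) [18 44 58]
(380, 280) [ 29  82 155]
frame ((479.75555419921875, 181.9811248779297), (150.61932373046875, 209.83718872070312), 21.914125442504883) (232, 208, 72, 62)
handle ((478.7307434082031, 180.365966796875), (14.37350845336914, 134.43858337402344), 22.22041893005371) 107.5
printer ((489.1073913574219, -210.83102416992188), (266.16888427734375, 199.8711395263672), 85.81442260742188) (345, 206, 80, 66)
wing ((498.88958740234375, -75.0105972290039), (9.731511116027832, 25.967754364013672), 1.1970561742782593)
```

View pics/crop1.png

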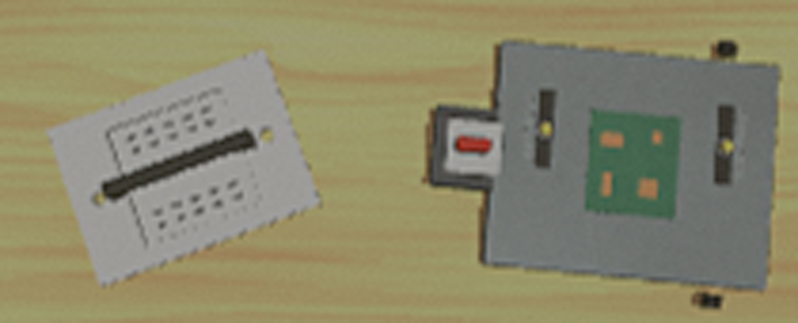

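The crop shows the frame's holes at both ends of the handle, and the brass pins at crop pixels (545,130) and (727,147). That puts the pins at about (363.4,229.2) and (411.3,233.7) in the full image. I'll move the wrist camera over the printer for a close measurement.

```bash
cat >> h.py <<'E'
def down(yaw):  # tool y at angle yaw+? : tool x along world dir yaw, z down
    return R.from_euler('z',yaw,degrees=True)*R.from_rotvec([np.pi,0,0])
def to(p,rot):
    s=observe(); R0=R.from_rotvec(s['orientation'])
    l=R0.inv().apply(np.array(p)-s['ee_pos'])/.03; d=(R0.inv()*rot).as_rotvec()*180/np.pi/6
    print('linear',l.round(3),'dr',d.round(3),'t',s['time'])
E
python3 - <<'E'
from h import *
c=snap('wrist'); print(c['mount'])
s=observe(); print(R.from_rotvec(s['orientation']).as_matrix().round(3))
t=snap('top')
for b in[(355,215,372,242),(403,218,420,248)]:
    k=blob(t,(22,90,110),(36,255,255),b,2)
    for q in k: m=q[:,0].mean(0); print(m,len(q),onplane(t,m,.054))
to([.50,-.21,.36],down(-4.5+180)); to([.50,-.21,.36],down(-4.5)); to([.50,-.21,.36],down(-94.5))
E
```

```text
[[-1.31826562e-04 -9.46618573e-01 -3.22355796e-01  8.31440823e-02]
 [ 9.99999072e-01 -5.61923109e-04  1.24117642e-03  4.41323670e-04]
 [-1.35605982e-03 -3.22355334e-01  9.46617769e-01 -1.17554689e-01]
 [ 0.00000000e+00  0.00000000e+00  0.00000000e+00  1.00000000e+00]]
[[ 0.897  0.443 -0.   ]
 [ 0.443 -0.897  0.001]
 [ 0.    -0.001 -1.   ]]
[363.14285714 228.28571429] 7 [[ 0.51739196 -0.14083708  0.054     ]]
[411.33333333 233.        ] 6 [[ 0.50499257 -0.30163858  0.054     ]]
linear [11.842 -6.338 -3.468] dr [-3.0000e-03 -1.2000e-02 -2.4869e+01] t 0.25
linear [11.842 -6.338 -3.468] dr [-9.000e-03  2.000e-03  5.131e+00] t 0.25
linear [11.842 -6.338 -3.468] dr [-6.0000e-03  9.0000e-03  2.0131e+01] t 0.25
```

Run:
```python
from h import *
to([.51,-.22,.26],down(85.6))
```

```text
linear [11.993 -5.888 -0.135] dr [-8.000e-03 -5.000e-03 -9.885e+00] t 0.25
```

Request:
apply_moves:
  plan:
    - {"linear":[1,-0.5,0],"dr":[0,0,-0.8],"fingers":-1}
    - {"linear":[2.2,-1.1,0],"dr":[0,0,-1.8],"fingers":-1}
    - {"linear":[3.4,-1.7,0],"dr":[0,0,-2.8],"fingers":-1}
    - {"linear":[4.6,-2.3,0],"dr":[0,0,-3.8],"fingers":-1}
    - {"linear":[5.8,-2.9,0],"dr":[0,0,-4.8],"fingers":-1}
    - {"linear":[7,-3.5,0],"dr":[0,0,-5.8],"fingers":-1}
    - {"linear":[8.2,-4.1,0],"dr":[0,0,-6.8],"fingers":-1}
    - {"linear":[9.2,-4.6,0],"dr":[0,0,-7.6],"fingers":-1}

```text
time: 0.92
ee_pos: [0.4533, -0.2896, 0.2564]
orientation: [2.538, 1.852, 0.001]
force: [-0.6, -0.6, -0.4]
grip_width: 1.0
grip_force: 0.0
```

Run:
```python
from h import *
to([.51,-.22,.26],down(85.6))
```

```text
linear [ 2.786  1.093 -0.119] dr [ 0.004 -0.004 -2.227] t 0.9167
```

Request:
apply_moves:
  plan:
    - {"linear":[0.6,0.2,0],"dr":[0,0,-0.5],"fingers":-1}
    - {"linear":[1.4,0.5,0],"dr":[0,0,-1.2],"fingers":-1}
    - {"linear":[2.2,0.8,0],"dr":[0,0,-1.8],"fingers":-1}
    - {"linear":[2.8,1.1,0],"dr":[0,0,-2.23],"fingers":-1}
    - {"linear":[2.8,1.1,0],"dr":[0,0,-2.23],"fingers":-1}
    - {"linear":[2.8,1.1,0],"dr":[0,0,-2.23],"fingers":-1}
    - {"linear":[2.8,1.1,0],"dr":[0,0,-2.23],"fingers":-1}
    - {"linear":[2.8,1.1,0],"dr":[0,0,-2.23],"fingers":-1}

```text
time: 1.58
ee_pos: [0.509, -0.2232, 0.2562]
orientation: [-2.313, -2.126, 0.001]
force: [-0.1, -0.8, -0.5]
grip_width: 0.997
grip_force: 0.0
```

Run:
```python
from h import *
c=snap('wrist','w1.png'); print(observe()['ee_pos'],c['o'],c['K'][0])
for p in([.5174,-.1408,.054],[.505,-.3016,.054],[.499,-.075,.093]): print(proj(c,p))
```

```text
[ 0.50896419 -0.22325168  0.25626563] [ 0.51602432 -0.14057727  0.37374721] [341.55451653   0.         316.20467679]
[[317.29056897  82.19634842]]
[[318.28413887 246.29427171]]
[[284.30455372 -12.17504786]]
```

View pics/w1.png

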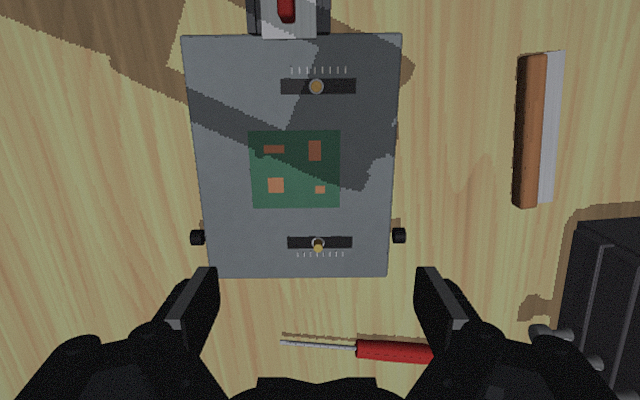

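The wrist view shows the pins at about (316,87) and (318,245), the bed edges at columns 181–403, and the red wing at the top (287,8). Next I'll fit the pins and the bed corners precisely.

Run:
```python
from h import *
c=snap('wrist')
hsv=cv2.cvtColor(c['frame'],cv2.COLOR_RGB2HSV)
for b in[(300,72,335,102),(300,230,335,262)]:
    for q in blob(c,(12,60,60),(36,255,255),b,2):
        (m,r)=cv2.minEnclosingCircle(q); mm=cv2.moments(q); a=mm['m00']
        if a>5: print(m,r,a,mm['m10']/a,mm['m01']/a,onplane(c,[mm['m10']/a,mm['m01']/a],.054).round(4))
# bed outline: non-wood (low sat)
g=((hsv[:,:,1]<60)|((hsv[:,:,0]>45)&(hsv[:,:,0]<100))).astype(np.uint8)*255
g[:25]=0;g[290:]=0;g[:,:150]=0;g[:,430:]=0
# left/right edges rows 60..220, scan
row=np.arange(50,225,5)
for nm,f in(('L',lambda r:np.where(g[r,150:300])[0][0]+150),('R',lambda r:np.where(g[r,300:430])[0][-1]+300)):
    pts=np.array([[f(r),r] for r in row],float); w=onplane(c,pts,.04)[:,:2]
    k=np.polyfit(w[:,1],w[:,0],1); res=w[:,0]-np.polyval(k,w[:,1]); ok=abs(res)<np.median(abs(res))*3+1e-4; k=np.polyfit(w[ok,1],w[ok,0],1)
    print(nm,k,np.degrees(np.arctan(k[0])),np.polyval(k,-.22),res.std())
col=np.arange(190,390,6)
pts=[]
for x in list(range(200,385,6)):
    z=np.where(g[225:290,x])[0]; pts.append([x,225+z[-1]])
w=onplane(c,np.array(pts,float),.04)[:,:2];print(np.median(w,0),np.polyfit(w[:,0],w[:,1],1),pts[::6])
```

```text
(316.0, 86.0) 5.385264873504639 80.0 315.8875 86.0 [[ 0.5159 -0.1439  0.054 ]]
(317.5869445800781, 247.3913116455078) 4.627281188964844 54.0 317.5925925925926 247.47222222222223 [[ 0.5042 -0.303   0.054 ]]
L [0.07215508 0.40527899] 4.127029145861532 0.38940487337466567 0.010499841523335569
R [0.07177347 0.60298266] 4.1052770556459235 0.5871924934331292 0.00030303872162471587
[ 0.46979449 -0.34637338] [-0.03839496 -0.32816669] [[200, np.int64(289)], [236, np.int64(278)], [272, np.int64(277)], [308, np.int64(277)], [344, np.int64(277)], [380, np.int64(277)]]
```

Run:
```python
from h import *
to([.4798,.182,.215],down(112))
```

```text
linear [13.378 -2.109  1.374] dr [-1.000e-03  1.000e-03 -4.473e+00] t 1.6833
```

Request:
apply_moves:
  plan:
    - {"linear":[0.8,-0.1,0],"dr":[0,0,-0.2],"fingers":-1}
    - {"linear":[2.1,-0.3,0],"dr":[0,0,-0.6],"fingers":-1}
    - {"linear":[3.4,-0.5,0],"dr":[0,0,-1.1],"fingers":-1}
    - {"linear":[4.7,-0.7,0],"dr":[0,0,-1.5],"fingers":-1}
    - {"linear":[6,-0.9,0],"dr":[0,0,-2],"fingers":-1}
    - {"linear":[7.3,-1.1,0.2],"dr":[0,0,-2.4],"fingers":-1}
    - {"linear":[8.6,-1.3,0.4],"dr":[0,0,-2.8],"fingers":-1}
    - {"linear":[9.9,-1.5,0.6],"dr":[0,0,-3.2],"fingers":-1}

```text
time: 2.35
ee_pos: [0.4889, 0.0783, 0.2385]
orientation: [1.923, 2.483, 0.001]
force: [0.3, -0.7, -0.6]
grip_width: 0.998
grip_force: 0.0
```

Run:
```python
from h import *
to([.4798,.182,.215],down(112))
```

```text
linear [3.422 0.57  0.784] dr [ 0.011  0.004 -1.253] t 2.35
```

Request:
apply_moves:
  plan:
    - {"linear":[1,0.2,0.2],"dr":[0,0,-0.4],"fingers":-1}
    - {"linear":[2,0.4,0.5],"dr":[0,0,-0.8],"fingers":-1}
    - {"linear":[2.8,0.5,0.7],"dr":[0,0,-1.1],"fingers":-1}
    - {"linear":[3.3,0.57,0.78],"dr":[0,0,-1.25],"fingers":-1}
    - {"linear":[3.3,0.57,0.78],"dr":[0,0,-1.25],"fingers":-1}
    - {"linear":[3.3,0.57,0.78],"dr":[0,0,-1.25],"fingers":-1}
    - {"linear":[3.3,0.57,0.78],"dr":[0,0,-1.25],"fingers":-1}
    - {"linear":[3.3,0.57,0.78],"dr":[0,0,-1.25],"fingers":-1}

```text
time: 3.02
ee_pos: [0.4815, 0.1763, 0.2153]
orientation: [1.76, 2.602, 0.0]
force: [0.2, 0.7, 0.7]
grip_width: 0.997
grip_force: 0.0
```

Run:
```python
from h import *
c=snap('wrist','w2.png'); s=observe(); print(s['ee_pos'],s['force'],np.degrees(R.from_rotvec(s['orientation']).as_euler('zyx')))
a=np.radians(22); 
for q in (80,-80): print(proj(c,[.4798-np.sin(a)*q/1000,.182+np.cos(a)*q/1000,.012]))
```

```text
[0.48151612 0.17629751 0.21528696] [ 0.47617952  0.16203331 -0.02408687] [-1.11853906e+02  3.79102295e-02  1.79995349e+02]
[[316.22462295  78.14046452]]
[[316.6259817  241.71103158]]
```

View pics/w2.png

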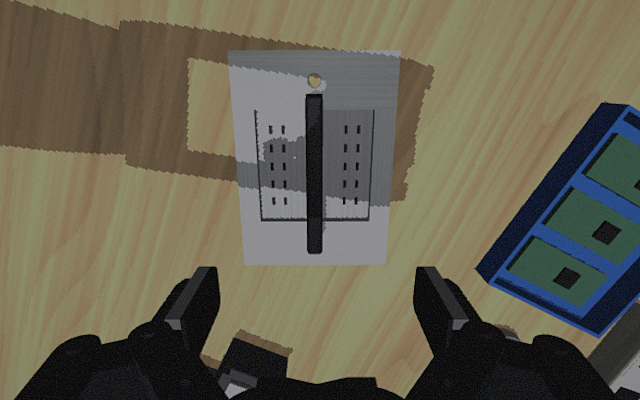

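The wrist view shows the frame corners at about (229,50), (401,50), (387,265) and (246,265). The hole is at (315,81), and the handle bar is centred on column 314 with the tool well aligned to it.

Run:
```python
from h import *
s=observe(); c=snap('wrist')
hsv=cv2.cvtColor(c['frame'],cv2.COLOR_RGB2HSV)
g=(hsv[:,:,1]<45).astype(np.uint8)
def fit(pts,z,ax):
    w=onplane(c,pts,z)[:,:2]; 
    w=R.from_euler('z',-22,degrees=True).apply(np.c_[w,np.zeros(len(w))])[:,:2]
    k=None; ok=np.ones(len(w),bool)
    for _ in range(4):
        k=np.polyfit(w[ok,1-ax],w[ok,ax],1); r=abs(w[:,ax]-np.polyval(k,w[:,1-ax])); ok=r<max(2.5*np.median(r),2e-4)
    return k,ok.sum(),w[:,1-ax].mean()
rows=range(60,256,3)
out={}
def first(v): return np.where(np.convolve(v,np.ones(5),'valid')==5)[0][0]
L=[[200+first(g[r,200:300]),r] for r in rows]; Rr=[[430-1-first(g[r,330:430][::-1]),r] for r in rows]
kl=fit(np.array(L)-[.5,0],.012,0); kr=fit(np.array(Rr)+[.5,0],.012,0)
cols=range(250,382,3)
T=[[x,30+first(g[30:90,x])] for x in cols if not 295<x<335]; B=[[x,289-first(g[225:290,x][::-1])] for x in cols if not 295<x<335]
kt=fit(np.array(T)-[0,.5],.012,1); kb=fit(np.array(B)+[0,.5],.012,1)
for k in(kl,kr,kt,kb): print(k[0],k[1],np.degrees(np.arctan(k[0][0])))
y0=(np.polyval(kt[0],.51)+np.polyval(kb[0],.51))/2; xm=[np.polyval(k[0],y0) for k in(kl,kr)]
x0=sum(xm)/2; print('size',xm[1]-xm[0],np.polyval(kt[0],.51)-np.polyval(kb[0],.51))
ctr=R.from_euler('z',22,degrees=True).apply([x0,y0,0]); print('ctr',ctr)
h=blob(c,(12,60,60),(36,255,255),(303,68,330,94)); 
# handle
v=hsv[:,:,2]<45; hp=np.array([[(300+np.where(v[r,300:330])[0]).mean(),r] for r in range(105,245,4)])
w=onplane(c,hp,.058); print('handle yaw',np.degrees(np.arctan(np.polyfit(w[:,1],w[:,0],1)[0])), 'mid',w.mean(0), 'toolx rel',R.from_rotvec(s['orientation']).inv().apply(w.mean(0)-s['ee_pos']))
print('tool rel ctr',R.from_rotvec(s['orientation']).inv().apply(ctr+[0,0,.012]-s['ee_pos']))
hh=cv2.HoughCircles(cv2.resize(cv2.cvtColor(c['frame'],cv2.COLOR_RGB2GRAY)[60:100,295:335],None,fx=4,fy=4,interpolation=3),cv2.HOUGH_GRADIENT,1,100,param1=80,param2=12,minRadius=18,maxRadius=36)
print(hh if hh is None else (hh[0,0,:2]/4+[295,60],hh[0,0,2]/4))
```

```text
[3.84330041e-04 4.35841625e-01] 66 0.022020488180536816
[-0.00095136  0.5860746 ] 66 -0.054508780927746185
[-0.00252951  0.0936702 ] 31 -0.14493007923080656
[ 0.0047652  -0.12046137] 31 0.27302350313274765
size 0.15025010382249748 0.21041127148480218
ctr [0.47855999 0.17951806 0.        ]
handle yaw -21.79941310103327 mid [0.47615634 0.18498081 0.058     ] toolx rel [ 0.01010501 -0.00183416  0.15728267]
tool rel ctr [ 0.00415488 -0.00166356  0.20328469]
(array([315.125,  80.375]), np.float32(6.65))
```

Request:
apply_moves:
  plan:
    - {"linear":[0.14,-0.055,0.5],"dr":[0,0,-0.025],"fingers":-1}
    - {"linear":[0.14,-0.055,1.4],"dr":[0,0,-0.025],"fingers":-1}
    - {"linear":[0.14,-0.055,2.4],"dr":[0,0,-0.025],"fingers":-1}
    - {"linear":[0.14,-0.055,3.4],"dr":[0,0,-0.025],"fingers":-1}
    - {"linear":[0.14,-0.055,4.2],"dr":[0,0,-0.025],"fingers":-1}
    - {"linear":[0.14,-0.055,4.9],"dr":[0,0,-0.025],"fingers":-0.6}
    - {"linear":[0.14,-0.055,5.3],"dr":[0,0,-0.025],"fingers":-0.3}
    - {"linear":[0.14,-0.055,5.34],"dr":[0,0,-0.025],"fingers":0}

```text
time: 3.78
ee_pos: [0.4761, 0.1796, 0.052]
orientation: [-1.754, -2.603, 0.006]
force: [-0.8, -0.3, 0.3]
grip_width: 0.605
grip_force: 0.0
```

Run:
```python
from h import *
to([.4786,.1795,.055],down(112)); print(observe())
```

```text
linear [-0.034  0.075 -0.1  ] dr [-0.045 -0.005  0.01 ] t 3.7833
{'time': 3.7833, 'qpos': array([ 2.59983082e-01,  9.45223219e-02,  1.92111085e+00, -6.33763716e-05,
        1.13065881e+00, -1.25005873e-01]), 'qvel': array([ 0.00363845, -0.0137953 , -0.03344494,  0.00150403,  0.01520232,
        0.00042142]), 'effort': array([-1.12727901e-01, -4.85432196e+01, -4.43388820e+01,  3.75670379e-04,
       -7.92870428e-01, -1.39161311e-03]), 'ee_pos': array([0.47610549, 0.17960597, 0.05201709]), 'orientation': array([-1.753691  , -2.60288265,  0.00561348]), 'force': array([-0.77466373, -0.34076257,  0.31052671]), 'moment': array([-0.00837369, -0.00505537,  0.068699  ]), 'grip_force': 0.0, 'grip_width': 0.6047594186686871}
```

Request:
apply_moves:
  plan:
    - {"linear":[-0.03,0.05,-0.05],"dr":[0,0,0],"fingers":0}
    - {"linear":[-0.03,0.05,-0.05],"dr":[0,0,0],"fingers":0}
    - {"linear":[-0.03,0.05,-0.05],"dr":[0,0,0],"fingers":0.3}
    - {"linear":[-0.03,0.05,-0.05],"dr":[0,0,0],"fingers":0.5}
    - {"linear":[-0.03,0.05,-0.05],"dr":[0,0,0],"fingers":0.7}
    - {"linear":[-0.03,0.05,-0.05],"dr":[0,0,0],"fingers":1}
    - {"linear":[-0.03,0.05,-0.05],"dr":[0,0,0],"fingers":1}
    - {"linear":[-0.03,0.05,-0.05],"dr":[0,0,0],"fingers":1}

```text
time: 4.45
ee_pos: [0.4804, 0.1806, 0.0576]
orientation: [1.753, 2.605, 0.002]
force: [-2.8, -1.9, 6.6]
grip_width: 0.155
grip_force: 59.7
```

Run:
```python
from h import *
to([.4786,.1795,.055],down(112)); s=observe();print(s['force'],s['moment'],s['grip_force'])
```

```text
linear [-0.011 -0.068  0.086] dr [0.014 0.004 0.02 ] t 4.45
[-2.76562559 -1.86170659  6.58669783] [-0.24547781  0.49909359 -0.00950869] 59.74967300891876
```

Request:
apply_moves:
  plan:
    - {"linear":[0,0,-0.2],"dr":[0,0,0],"fingers":1}
    - {"linear":[0,0,-0.6],"dr":[0,0,0],"fingers":1}
    - {"linear":[0,0,-1.2],"dr":[0,0,0],"fingers":1}
    - {"linear":[0,0,-2],"dr":[0,0,0],"fingers":1}
    - {"linear":[0,0,-2.8],"dr":[0,0,0],"fingers":1}
    - {"linear":[0,0,-3.6],"dr":[0,0,0],"fingers":1}
    - {"linear":[0,0,-4.3],"dr":[0,0,0],"fingers":1}
    - {"linear":[0,0,-4.7],"dr":[0,0,0],"fingers":1}

```text
time: 5.12
ee_pos: [0.4806, 0.1808, 0.2009]
orientation: [1.753, 2.604, 0.005]
force: [0.3, -0.0, -4.6]
grip_width: 0.153
grip_force: 59.0
```

Run:
```python
from h import *
to([.510,-.2235,.20],down(85.85)); s=observe();print(s['ee_pos'],s['force'],s['moment'],s['grip_force'])
```

```text
linear [-12.853  -4.165   0.018] dr [ 3.600e-02 -4.000e-03  4.379e+00] t 5.1167
[0.48055794 0.1807536  0.20085521] [ 0.34722514 -0.04474134 -4.60482852] [ 0.01478654 -0.10166429 -0.01412732] 58.98496627807617
```

Request:
apply_moves:
  plan:
    - {"linear":[-0.3,-0.1,0],"dr":[0,0,0.1],"fingers":1}
    - {"linear":[-0.9,-0.3,0],"dr":[0,0,0.3],"fingers":1}
    - {"linear":[-1.8,-0.6,0],"dr":[0,0,0.6],"fingers":1}
    - {"linear":[-2.7,-0.9,0],"dr":[0,0,0.9],"fingers":1}
    - {"linear":[-3.6,-1.2,0],"dr":[0,0,1.2],"fingers":1}
    - {"linear":[-4.5,-1.5,0],"dr":[0,0,1.5],"fingers":1}
    - {"linear":[-5.4,-1.8,0],"dr":[0,0,1.8],"fingers":1}
    - {"linear":[-6.3,-2.1,0],"dr":[0,0,2.1],"fingers":1}

```text
time: 5.78
ee_pos: [0.4911, -0.0202, 0.1954]
orientation: [-2.031, -2.394, 0.003]
force: [0.1, 0.5, -5.4]
grip_width: 0.155
grip_force: 58.9
```

Run:
```python
from h import *
to([.510,-.2235,.20],down(85.85)); s=observe();print(s['ee_pos'],s['force'],s['moment'],s['grip_force'])
```

```text
linear [-6.788 -0.485 -0.157] dr [-0.026 -0.003  2.257] t 5.7833
[ 0.49110091 -0.02020902  0.19536087] [ 0.06917296  0.4628093  -5.36653528] [-0.01098513 -0.07164178 -0.01701653] 58.916205167770386
```

Request:
apply_moves:
  plan:
    - {"linear":[-0.9,-0.1,-0.05],"dr":[0,0,0.3],"fingers":1}
    - {"linear":[-2.0,-0.15,-0.1],"dr":[0,0,0.7],"fingers":1}
    - {"linear":[-3.2,-0.2,-0.1],"dr":[0,0,1.1],"fingers":1}
    - {"linear":[-4.4,-0.3,-0.1],"dr":[0,0,1.5],"fingers":1}
    - {"linear":[-5.4,-0.4,-0.1],"dr":[0,0,1.8],"fingers":1}
    - {"linear":[-6.2,-0.46,-0.1],"dr":[0,0,2.1],"fingers":1}
    - {"linear":[-6.55,-0.48,-0.1],"dr":[0,0,2.25],"fingers":1}
    - {"linear":[-6.55,-0.48,-0.1],"dr":[0,0,2.25],"fingers":1}

```text
time: 6.45
ee_pos: [0.5094, -0.2171, 0.1984]
orientation: [-2.3, -2.137, 0.002]
force: [-0.3, -0.8, -5.8]
grip_width: 0.151
grip_force: 59.0
```

Request:
apply_moves:
  plan:
    - {"linear":[0,0,0],"dr":[0,0,0],"fingers":1}
    - {"linear":[0,0,0],"dr":[0,0,0],"fingers":1}
    - {"linear":[0,0,0],"dr":[0,0,0],"fingers":1}
    - {"linear":[0,0,0],"dr":[0,0,0],"fingers":1}
    - {"linear":[0,0,0],"dr":[0,0,0],"fingers":1}
    - {"linear":[0,0,0],"dr":[0,0,0],"fingers":1}
    - {"linear":[0,0,0],"dr":[0,0,0],"fingers":1}
    - {"linear":[0,0,0],"dr":[0,0,0],"fingers":1}

```text
time: 7.12
ee_pos: [0.5108, -0.2143, 0.2003]
orientation: [2.297, 2.143, 0.0]
force: [-0.4, -0.3, -5.4]
grip_width: 0.148
grip_force: 59.0
```

Run:
```python
from h import *
for i in range(3):
    c=snap('wrist','w3.png' if i==0 else None); print(observe()['ee_pos'])
t=snap('top','t3.png')
to([.510,-.2235,.20],down(85.85)); s=observe();print(s['ee_pos'],s['force'],s['moment'],np.degrees(R.from_rotvec(s['orientation']).as_euler('zyx')))
cc=np.vstack([cv2.resize(c['frame'][:,:],(640,400)),cv2.resize(t['frame'][190:290,310:470],(640,400),interpolation=cv2.INTER_CUBIC)])
cv2.imwrite('pics/c3.png',cv2.resize(cc,(480,600))[:,:,::-1])
```

```text
[ 0.51082493 -0.21442679  0.20028533]
[ 0.51080292 -0.21449104  0.20026435]
[ 0.51076726 -0.21452156  0.20022841]
linear [-0.299 -0.004  0.007] dr [ 0.    -0.     0.028] t 7.3167
[ 0.51075632 -0.21455345  0.2002066 ] [-0.18394812 -0.0133327  -4.87813376] [-0.00792008  0.04592254 -0.03720429] [-8.60154777e+01  6.13315439e-04 -1.79998926e+02]
```

View pics/c3.png

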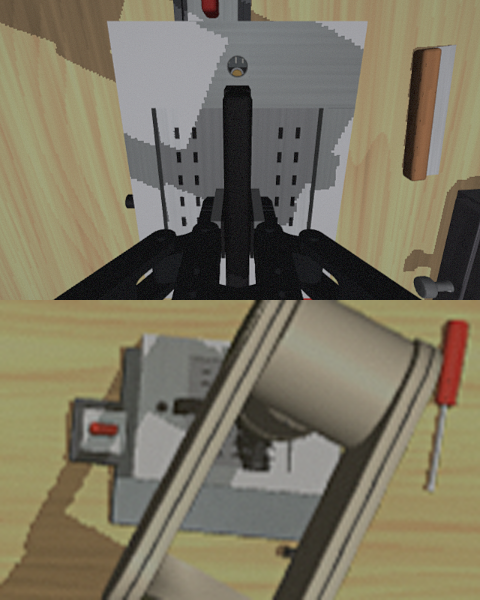

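The upper half of the picture is the wrist view. It shows the near hole at about (316,89) with the brass pin visible through it, so the wrist camera can servo the fit directly. The arm hides most of the top view.

```bash
cat > hole.py <<'E'
from h import *
def hole(zf=.0456):
    s=observe(); c=snap('wrist'); Ro=R.from_rotvec(s['orientation'])
    z=s['ee_pos'][2]-zf
    u0,v0=294,66; g=cv2.cvtColor(c['frame'],cv2.COLOR_RGB2HSV)[v0:v0+46,u0:u0+46]
    gr=g[:,:,2]; m=((gr<75)|(g[:,:,1]>70)).astype(np.uint8)*255
    m[:, :]=m; cs,_=cv2.findContours(m,cv2.RETR_EXTERNAL,cv2.CHAIN_APPROX_NONE)
    for q in sorted(cs,key=cv2.contourArea)[::-1][:3]:
        if cv2.contourArea(q)<20: continue
        (e,ax,an)=cv2.fitEllipse(cv2.convexHull(q)); e=np.array(e)+[u0,v0]; w=onplane(c,e,z)[0]
        print('blob',e.round(1),np.round(ax,1),'exp r px',6e-3*c['K'][0,0]/(.1175+zf),'tool',(Ro.inv().apply(w-s['ee_pos'])*1000).round(2),'world',w.round(4))
    for q in blob(c,(14,95,70),(36,255,255),(u0,v0,u0+46,v0+46)):
        mm=cv2.moments(q)
        if mm['m00']>3: e=[mm['m10']/mm['m00'],mm['m01']/mm['m00']]; print('gold',np.round(e,1),mm['m00'],onplane(c,e,.054).round(4))
    print(s['ee_pos'].round(4),s['force'].round(1),s['moment'].round(2)); return c
if __name__=='__main__':
    c=hole()
    cv2.imwrite('pics/hole.png',cv2.resize(c['frame'][60:120,285:345],(480,480),interpolation=0)[:,:,::-1])
E
python3 hole.py
python3 - <<'E'
from h import *
c=snap('wrist'); s=observe(); g=cv2.cvtColor(c['frame'],cv2.COLOR_RGB2HSV)
v=g[:,:,2]<45; hp=np.array([[(300+np.where(v[r,300:334])[0]).mean(),r] for r in range(120,240,4)])
w=R.from_rotvec(s['orientation']).inv().apply(onplane(c,hp,s['ee_pos'][2])-s['ee_pos']); k=np.polyfit(w[:,0],w[:,1],1); print('handle in tool: slope deg',np.degrees(k[0]),'y at 0 mm',k[1]*1e3)
E
```

```text
blob [316.3  88. ] [26.1 27.7] exp r px 12.564850393419958 tool [80.35  0.33 45.6 ] world [ 0.5167 -0.1344  0.1546]
gold [315.7  96.9] 67.5 [[ 0.5159 -0.1422  0.054 ]]
[ 0.5108 -0.2146  0.2002] [-0.2 -0.  -4.9] [-0.01  0.05 -0.04]
handle in tool: slope deg -0.007934436043142019 y at 0 mm 0.3585154728086525
```

View pics/hole.png

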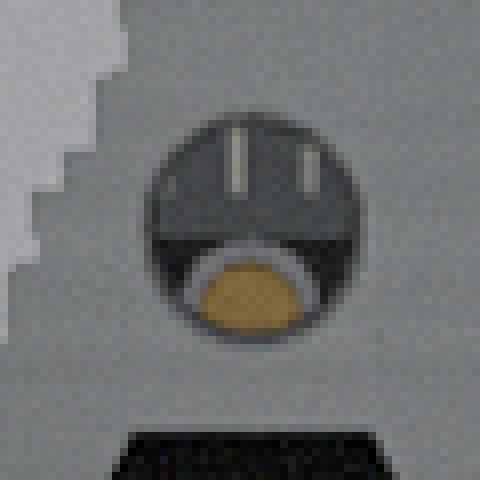

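The close-up shows the hole rim at about (316,88), with the gold pin top low in the hole at (315.7,97). The frame must therefore shift about 9.4 mm along the printer's -y.

Request:
apply_moves:
  plan:
    - {"linear":[-0.1,0,0.2],"dr":[0,0,0.02],"fingers":1}
    - {"linear":[-0.2,0,0.5],"dr":[0,0,0.02],"fingers":1}
    - {"linear":[-0.31,-0.01,1.0],"dr":[0,0,0.02],"fingers":1}
    - {"linear":[-0.31,-0.01,1.5],"dr":[0,0,0.02],"fingers":1}
    - {"linear":[-0.31,-0.01,2.0],"dr":[0,0,0.02],"fingers":1}
    - {"linear":[-0.31,-0.01,2.35],"dr":[0,0,0.02],"fingers":1}
    - {"linear":[-0.31,-0.01,2.6],"dr":[0,0,0.02],"fingers":1}
    - {"linear":[-0.31,-0.01,2.6],"dr":[0,0,0.02],"fingers":1}

```text
time: 8.08
ee_pos: [0.5084, -0.2232, 0.1196]
orientation: [-2.297, -2.138, 0.002]
force: [-0.2, 0.1, -6.2]
grip_width: 0.153
grip_force: 58.9
```

Request:
apply_moves:
  plan:
    - {"linear":[0,0,0],"dr":[0,0,0],"fingers":1}
    - {"linear":[0,0,0],"dr":[0,0,0],"fingers":1}
    - {"linear":[0,0,0],"dr":[0,0,0],"fingers":1}
    - {"linear":[0,0,0],"dr":[0,0,0],"fingers":1}
    - {"linear":[0,0,0],"dr":[0,0,0],"fingers":1}
    - {"linear":[0,0,0],"dr":[0,0,0],"fingers":1}
    - {"linear":[0,0,0],"dr":[0,0,0],"fingers":1}
    - {"linear":[0,0,0],"dr":[0,0,0],"fingers":1}

```text
time: 8.75
ee_pos: [0.5099, -0.2238, 0.1223]
orientation: [2.299, 2.14, 0.0]
force: [-0.4, -0.4, -4.9]
grip_width: 0.143
grip_force: 58.9
```

```bash
python3 hole.py; python3 -c "
from h import *
to([.51,-.2235,.1216],down(85.87))"
```

```text
blob [315.6  87.6] [17.7 19.1] exp r px 12.564850393419958 tool [8.053e+01 5.000e-02 4.559e+01] world [ 0.5157 -0.1435  0.0767]
blob [316.8  89.1] [24.4 26.2] exp r px 12.564850393419958 tool [79.89  0.55 45.59] world [ 0.5161 -0.1442  0.0767]
gold [315.6  87.5] 235.5 [[ 0.5156 -0.1438  0.054 ]]
[ 0.5099 -0.2238  0.1223] [-0.4 -0.4 -4.9] [-0.01  0.03 -0.03]
linear [0.01  0.005 0.022] dr [0.    0.    0.004] t 8.8
```

View pics/hole.png

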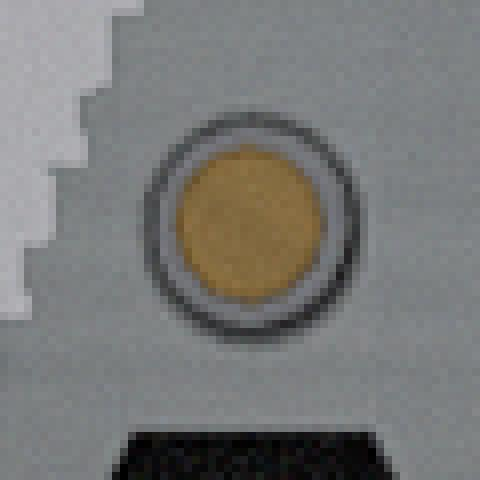

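The pin (gold, 315.6,87.5) is now nearly concentric with the hole (316.3,88.2). The error is about 0.3 mm, so I'll lower gently.

Request:
apply_moves:
  plan:
    - {"linear":[0,-0.005,0.08],"dr":[0,0,0],"fingers":1}
    - {"linear":[0,-0.005,0.16],"dr":[0,0,0],"fingers":1}
    - {"linear":[0,-0.005,0.22],"dr":[0,0,0],"fingers":1}
    - {"linear":[0,-0.005,0.28],"dr":[0,0,0],"fingers":1}
    - {"linear":[0,-0.005,0.33],"dr":[0,0,0],"fingers":1}
    - {"linear":[0,-0.005,0.37],"dr":[0,0,0],"fingers":1}
    - {"linear":[0,-0.005,0.4],"dr":[0,0,0],"fingers":1}
    - {"linear":[0,-0.005,0.42],"dr":[0,0,0],"fingers":1}

```text
time: 9.47
ee_pos: [0.5096, -0.2238, 0.1094]
orientation: [-2.299, -2.14, 0.0]
force: [-0.1, 0.2, -5.0]
grip_width: 0.149
grip_force: 59.0
```

```bash
python3 hole.py
```

```text
blob [316.1  88. ] [19.2 20.7] exp r px 12.564850393419958 tool [80.37  0.27 45.6 ] world [ 0.5156 -0.1436  0.0638]
gold [316.  88.] 276.5 [[ 0.5156 -0.1438  0.054 ]]
[ 0.5096 -0.2238  0.1094] [-0.1  0.2 -5. ] [ 0.   -0.01  0.02]
```

Request:
apply_moves:
  plan:
    - {"linear":[0,0,0.02],"dr":[0,0,0],"fingers":1}
    - {"linear":[0,0,0.04],"dr":[0,0,0],"fingers":1}
    - {"linear":[0,0,0.06],"dr":[0,0,0],"fingers":1}
    - {"linear":[0,0,0.08],"dr":[0,0,0],"fingers":1}
    - {"linear":[0,0,0.1],"dr":[0,0,0],"fingers":1}
    - {"linear":[0,0,0.12],"dr":[0,0,0],"fingers":1}
    - {"linear":[0,0,0.12],"dr":[0,0,0],"fingers":1}
    - {"linear":[0,0,0.12],"dr":[0,0,0],"fingers":1}

```text
time: 10.18
ee_pos: [0.5096, -0.2238, 0.1059]
orientation: [-2.299, -2.14, 0.0]
force: [-0.0, -0.7, -5.4]
grip_width: 0.153
grip_force: 59.0
```

```bash
python3 hole.py
```

```text
blob [316.1  88.1] [19.9 20.7] exp r px 12.564850393419958 tool [80.32  0.23 45.6 ] world [ 0.5156 -0.1437  0.0603]
gold [316.  88.] 295.0 [[ 0.5156 -0.1438  0.054 ]]
[ 0.5096 -0.2238  0.1059] [-0.  -0.7 -5.4] [-0.02  0.03 -0.01]
```

Request:
apply_moves:
  plan:
    - {"linear":[0,0,0.03],"dr":[0,0,0],"fingers":1}
    - {"linear":[0,0,0.06],"dr":[0,0,0],"fingers":1}
    - {"linear":[0,0,0.09],"dr":[0,0,0],"fingers":1}
    - {"linear":[0,0,0.12],"dr":[0,0,0],"fingers":1}
    - {"linear":[0,0,0.15],"dr":[0,0,0],"fingers":1}
    - {"linear":[0,0,0.18],"dr":[0,0,0],"fingers":1}
    - {"linear":[0,0,0.19],"dr":[0,0,0],"fingers":1}
    - {"linear":[0,0,0.19],"dr":[0,0,0],"fingers":1}

```text
time: 10.9
ee_pos: [0.5096, -0.2237, 0.1001]
orientation: [-2.299, -2.14, 0.0]
force: [0.0, 0.7, -4.8]
grip_width: 0.149
grip_force: 59.0
```

```bash
python3 hole.py
```

```text
blob [316.1  88.5] [20.4 21.5] exp r px 12.564850393419958 tool [80.15  0.27 45.61] world [ 0.5155 -0.1438  0.0545]
gold [316.1  88.3] 315.5 [[ 0.5155 -0.1437  0.054 ]]
[ 0.5096 -0.2237  0.1001] [ 0.   0.7 -4.8] [ 0.01  0.05 -0.02]
```

Request:
apply_moves:
  plan:
    - {"linear":[0,0,0.015],"dr":[0,0,0],"fingers":1}
    - {"linear":[0,0,0.03],"dr":[0,0,0],"fingers":1}
    - {"linear":[0,0,0.045],"dr":[0,0,0],"fingers":1}
    - {"linear":[0,0,0.06],"dr":[0,0,0],"fingers":1}
    - {"linear":[0,0,0.07],"dr":[0,0,0],"fingers":1}
    - {"linear":[0,0,0.08],"dr":[0,0,0],"fingers":1}
    - {"linear":[0,0,0.08],"dr":[0,0,0],"fingers":1}
    - {"linear":[0,0,0.08],"dr":[0,0,0],"fingers":1}

```text
time: 11.62
ee_pos: [0.5097, -0.2238, 0.0979]
orientation: [-2.299, -2.141, 0.0]
force: [-0.3, 1.2, -5.5]
grip_width: 0.15
grip_force: 59.0
```

Request:
apply_moves:
  plan:
    - {"linear":[0,0,0.01],"dr":[0,0,0],"fingers":1}
    - {"linear":[0,0,0.02],"dr":[0,0,0],"fingers":1}
    - {"linear":[0,0,0.02],"dr":[0,0,0],"fingers":1}
    - {"linear":[0,0,0.02],"dr":[0,0,0],"fingers":1}
    - {"linear":[0,0,0.02],"dr":[0,0,0],"fingers":1}
    - {"linear":[0,0,0.02],"dr":[0,0,0],"fingers":1}
    - {"linear":[0,0,0.02],"dr":[0,0,0],"fingers":1}
    - {"linear":[0,0,0.02],"dr":[0,0,0],"fingers":1}

```text
time: 12.28
ee_pos: [0.5097, -0.2238, 0.0976]
orientation: [2.299, 2.14, 0.0]
force: [-4.5, 2.2, 3.6]
grip_width: 0.147
grip_force: 60.0
```

Request:
apply_moves:
  plan:
    - {"linear":[0,0,0],"dr":[0,0,0],"fingers":0.6}
    - {"linear":[0,0,0],"dr":[0,0,0],"fingers":0.4}
    - {"linear":[0,0,0],"dr":[0,0,0],"fingers":0.2}
    - {"linear":[0,0,0],"dr":[0,0,0],"fingers":0}
    - {"linear":[0,0,0],"dr":[0,0,0],"fingers":0}
    - {"linear":[0,0,0],"dr":[0,0,0],"fingers":0}
    - {"linear":[0,0,0],"dr":[0,0,0],"fingers":0}
    - {"linear":[0,0,0],"dr":[0,0,0],"fingers":0}

```text
time: 12.95
ee_pos: [0.5097, -0.2238, 0.0973]
orientation: [2.299, 2.14, 0.0]
force: [0.1, -1.1, 0.1]
grip_width: 0.499
grip_force: 0.0
```

Request:
apply_moves:
  plan:
    - {"linear":[0,0,-0.2],"dr":[0,0,0],"fingers":0}
    - {"linear":[0,0,-0.6],"dr":[0,0,0],"fingers":0}
    - {"linear":[0,0,-1.2],"dr":[0,0,0],"fingers":0}
    - {"linear":[0,0,-2],"dr":[0,0,0],"fingers":0}
    - {"linear":[0,0,-2.8],"dr":[0,0,0],"fingers":0}
    - {"linear":[0,0,-3.4],"dr":[0,0,0],"fingers":0}
    - {"linear":[0,0,-3.8],"dr":[0,0,0],"fingers":0}
    - {"linear":[0,0,-3.8],"dr":[0,0,0],"fingers":0}

```text
time: 13.62
ee_pos: [0.5114, -0.2247, 0.2158]
orientation: [2.295, 2.136, 0.003]
force: [-0.2, 0.9, -0.7]
grip_width: 0.502
grip_force: 0.0
```

Run:
```python
from h import *
s=observe();print(s['ee_pos'],s['force'],s['grip_width'])
c=snap('wrist','w4.png')
r=blob(c,(0,150,50),(8,255,255),(240,0,340,60))
for q in r: print(cv2.boundingRect(q))
```

```text
[ 0.51140806 -0.22472575  0.21584802] [-0.21743429  0.86839082 -0.67169145] 0.5022094645799169
(274, 0, 9, 2)
```

View pics/w4.png

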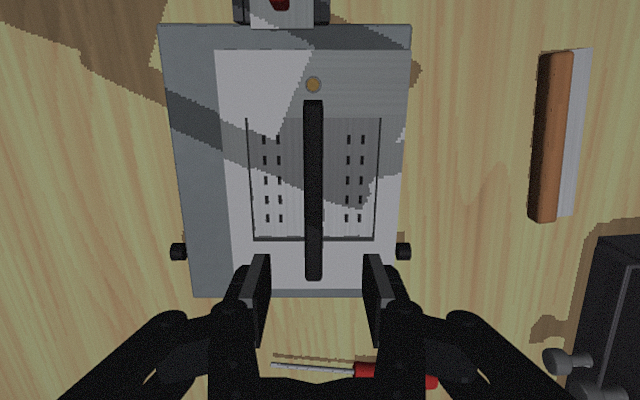

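The frame lies flat with the pin through the near hole at (313,85). The wing is only just in view at the top (278,3), so I'll move toward it.

Request:
apply_moves:
  plan:
    - {"linear":[0.3,-0.05,0],"dr":[0,0,0],"fingers":0}
    - {"linear":[0.9,-0.15,0],"dr":[0,0,0],"fingers":0}
    - {"linear":[1.6,-0.3,0],"dr":[0,0,0],"fingers":0}
    - {"linear":[2.3,-0.5,0],"dr":[0,0,0],"fingers":0}
    - {"linear":[2.8,-0.6,0],"dr":[0,0,0],"fingers":0}
    - {"linear":[3,-0.6,0],"dr":[0,0,0],"fingers":0}
    - {"linear":[3,-0.6,0],"dr":[0,0,0],"fingers":0}
    - {"linear":[3,-0.6,0],"dr":[0,0,0],"fingers":0}

```text
time: 14.33
ee_pos: [0.4978, -0.1326, 0.2104]
orientation: [-2.298, -2.141, 0.001]
force: [0.2, -1.0, -0.2]
grip_width: 0.504
grip_force: 0.0
```

```bash
cat > wing.py <<'E'
from h import *
s=observe();print(s['ee_pos'],s['force'],s['grip_width'],s['time'])
c=snap('wrist','w5.png')
for q in blob(c,(0,150,40),(8,255,255),(200,0,420,250),2):
    w=onplane(c,q[:,0],.093); print(cv2.boundingRect(q),cv2.minAreaRect((w[:,:2]*1000).astype(np.float32)))
E
python3 wing.py
```

```text
[ 0.49783157 -0.13256381  0.21035173] [ 0.24797495 -0.95525587 -0.15464717] 0.5037686983376543 14.3333
(303, 103, 16, 45) ((498.07452392578125, -77.2955551147461), (29.306814193725586, 10.333392143249512), 85.93534088134766)
(303, 116, 1, 1) ((493.5970764160156, -70.71891021728516), (0.0, 0.0), 0.0)
```

Request:
apply_moves:
  plan:
    - {"linear":[0.4,-0.03,0],"dr":[0,0,0],"fingers":0}
    - {"linear":[1,-0.07,0.4],"dr":[0,0,0],"fingers":0}
    - {"linear":[1.6,-0.12,1.0],"dr":[0,0,0],"fingers":0}
    - {"linear":[1.83,-0.125,1.6],"dr":[0,0,0],"fingers":0}
    - {"linear":[1.83,-0.125,2.2],"dr":[0,0,0],"fingers":0}
    - {"linear":[1.83,-0.125,2.5],"dr":[0,0,0],"fingers":0}
    - {"linear":[1.83,-0.125,2.5],"dr":[0,0,0],"fingers":0}
    - {"linear":[1.83,-0.125,2.5],"dr":[0,0,0],"fingers":0}

```text
time: 15.05
ee_pos: [0.4981, -0.078, 0.1362]
orientation: [-2.3, -2.139, 0.001]
force: [-0.1, -0.3, 0.4]
grip_width: 0.501
grip_force: 0.0
```

```bash
python3 -c "
from h import *
to([.498,-.0775,.094],down(85.87)); print(observe()['ee_pos'])"
```

```text
linear [ 0.017 -0.004  1.407] dr [-0.01  -0.001 -0.003] t 15.05
[ 0.4981345  -0.07801979  0.13619894]
```

Request:
apply_moves:
  plan:
    - {"linear":[0,0,0.2],"dr":[0,0,0],"fingers":0}
    - {"linear":[0,0,0.5],"dr":[0,0,0],"fingers":0}
    - {"linear":[0,0,0.9],"dr":[0,0,0],"fingers":0}
    - {"linear":[0,0,1.2],"dr":[0,0,0],"fingers":0}
    - {"linear":[0,0,1.38],"dr":[0,0,0],"fingers":0}
    - {"linear":[0,0,1.38],"dr":[0,0,0],"fingers":0}
    - {"linear":[0,0,1.38],"dr":[0,0,0],"fingers":0}
    - {"linear":[0,0,1.38],"dr":[0,0,0],"fingers":0}

```text
time: 15.72
ee_pos: [0.4985, -0.0778, 0.0951]
orientation: [2.299, 2.14, 0.0]
force: [0.6, 0.2, 0.6]
grip_width: 0.498
grip_force: 0.0
```

Request:
apply_moves:
  plan:
    - {"linear":[0,0,0],"dr":[0,0,0],"fingers":0.2}
    - {"linear":[0,0,0],"dr":[0,0,0],"fingers":0.4}
    - {"linear":[0,0,0],"dr":[0,0,0],"fingers":0.6}
    - {"linear":[0,0,0],"dr":[0,0,0],"fingers":0.8}
    - {"linear":[0,0,0],"dr":[0,0,0],"fingers":1}
    - {"linear":[0,0,0],"dr":[0,0,0],"fingers":1}
    - {"linear":[0,0,0],"dr":[0,0,0],"fingers":1}
    - {"linear":[0,0,0],"dr":[0,0,0],"fingers":1}

```text
time: 16.38
ee_pos: [0.498, -0.0777, 0.0955]
orientation: [-2.299, -2.14, 0.001]
force: [-5.6, 0.9, 6.9]
grip_width: 0.126
grip_force: 59.1
```

Request:
apply_moves:
  plan:
    - {"linear":[-0.05,0,0],"dr":[0,0,0],"fingers":1}
    - {"linear":[-0.15,0,0],"dr":[0,0,0],"fingers":1}
    - {"linear":[-0.25,0,0],"dr":[0,0,0],"fingers":1}
    - {"linear":[-0.35,0,0],"dr":[0,0,0],"fingers":1}
    - {"linear":[-0.45,0,0],"dr":[0,0,0],"fingers":1}
    - {"linear":[-0.55,0,0],"dr":[0,0,0],"fingers":1}
    - {"linear":[-0.65,0,0],"dr":[0,0,0],"fingers":1}
    - {"linear":[-0.7,0,0],"dr":[0,0,0],"fingers":1}

```text
time: 17.05
ee_pos: [0.4965, -0.0986, 0.0955]
orientation: [-2.299, -2.14, 0.001]
force: [-4.5, 1.6, 6.8]
grip_width: 0.128
grip_force: 59.1
```

Request:
apply_moves:
  plan:
    - {"linear":[-0.02,0,0],"dr":[0,0,0],"fingers":1}
    - {"linear":[-0.04,0,0],"dr":[0,0,0],"fingers":1}
    - {"linear":[-0.06,0,0],"dr":[0,0,0],"fingers":1}
    - {"linear":[-0.06,0,0],"dr":[0,0,0],"fingers":1}
    - {"linear":[-0.06,0,0],"dr":[0,0,0],"fingers":1}
    - {"linear":[-0.06,0,0],"dr":[0,0,0],"fingers":1}
    - {"linear":[-0.06,0,0],"dr":[0,0,0],"fingers":1}
    - {"linear":[-0.06,0,0],"dr":[0,0,0],"fingers":1}

```text
time: 17.72
ee_pos: [0.4964, -0.1003, 0.0955]
orientation: [-2.299, -2.14, 0.001]
force: [-5.5, 1.3, 7.1]
grip_width: 0.128
grip_force: 59.1
```

Travelled 22.6 mm with about 1.5–2 N of friction, and no stop yet.

Request:
apply_moves:
  plan:
    - {"linear":[-0.02,0,0],"dr":[0,0,0],"fingers":1}
    - {"linear":[-0.04,0,0],"dr":[0,0,0],"fingers":1}
    - {"linear":[-0.06,0,0],"dr":[0,0,0],"fingers":1}
    - {"linear":[-0.08,0,0],"dr":[0,0,0],"fingers":1}
    - {"linear":[-0.08,0,0],"dr":[0,0,0],"fingers":1}
    - {"linear":[-0.08,0,0],"dr":[0,0,0],"fingers":1}
    - {"linear":[-0.08,0,0],"dr":[0,0,0],"fingers":1}
    - {"linear":[-0.08,0,0],"dr":[0,0,0],"fingers":1}

```text
time: 18.38
ee_pos: [0.4962, -0.1026, 0.0955]
orientation: [-2.299, -2.14, 0.001]
force: [-5.1, 2.0, 7.4]
grip_width: 0.125
grip_force: 59.1
```

Request:
apply_moves:
  plan:
    - {"linear":[-0.02,0,0],"dr":[0,0,0],"fingers":1}
    - {"linear":[-0.04,0,0],"dr":[0,0,0],"fingers":1}
    - {"linear":[-0.05,0,0],"dr":[0,0,0],"fingers":1}
    - {"linear":[-0.05,0,0],"dr":[0,0,0],"fingers":1}
    - {"linear":[-0.05,0,0],"dr":[0,0,0],"fingers":1}
    - {"linear":[-0.05,0,0],"dr":[0,0,0],"fingers":1}
    - {"linear":[-0.05,0,0],"dr":[0,0,0],"fingers":1}
    - {"linear":[-0.05,0,0],"dr":[0,0,0],"fingers":1}

```text
time: 19.05
ee_pos: [0.4961, -0.1041, 0.0955]
orientation: [-2.299, -2.14, 0.001]
force: [-6.4, 2.6, 8.4]
grip_width: 0.125
grip_force: 59.1
```

Request:
apply_moves:
  plan:
    - {"linear":[-0.02,0,0],"dr":[0,0,0],"fingers":1}
    - {"linear":[-0.04,0,0],"dr":[0,0,0],"fingers":1}
    - {"linear":[-0.05,0,0],"dr":[0,0,0],"fingers":1}
    - {"linear":[-0.05,0,0],"dr":[0,0,0],"fingers":1}
    - {"linear":[-0.05,0,0],"dr":[0,0,0],"fingers":1}
    - {"linear":[-0.05,0,0],"dr":[0,0,0],"fingers":1}
    - {"linear":[-0.05,0,0],"dr":[0,0,0],"fingers":1}
    - {"linear":[-0.05,0,0],"dr":[0,0,0],"fingers":1}

```text
time: 19.72
ee_pos: [0.496, -0.1049, 0.0955]
orientation: [-2.298, -2.14, -0.001]
force: [-6.0, 5.1, 7.1]
grip_width: 0.126
grip_force: 59.2
```

Request:
apply_moves:
  plan:
    - {"linear":[-0.02,0,0],"dr":[0,0,0],"fingers":1}
    - {"linear":[-0.04,0,0],"dr":[0,0,0],"fingers":1}
    - {"linear":[-0.05,0,0],"dr":[0,0,0],"fingers":1}
    - {"linear":[-0.05,0,0],"dr":[0,0,0],"fingers":1}
    - {"linear":[-0.05,0,0],"dr":[0,0,0],"fingers":1}
    - {"linear":[-0.05,0,0],"dr":[0,0,0],"fingers":1}
    - {"linear":[-0.05,0,0],"dr":[0,0,0],"fingers":1}
    - {"linear":[-0.05,0,0],"dr":[0,0,0],"fingers":1}

```text
time: 20.38
ee_pos: [0.496, -0.1051, 0.0955]
orientation: [-2.297, -2.139, -0.003]
force: [-6.1, 12.5, 9.5]
grip_width: 0.126
grip_force: 59.4
```

The force rose to 12.5 N with no more travel, so this is the end stop. I'll let go and lift away.

Request:
apply_moves:
  plan:
    - {"linear":[0,0,0],"dr":[0,0,0],"fingers":0.6}
    - {"linear":[0,0,0],"dr":[0,0,0],"fingers":0.4}
    - {"linear":[0,0,0],"dr":[0,0,0],"fingers":0.2}
    - {"linear":[0,0,0],"dr":[0,0,0],"fingers":0.2}
    - {"linear":[0,0,0],"dr":[0,0,0],"fingers":0.2}
    - {"linear":[0,0,0],"dr":[0,0,0],"fingers":0.2}
    - {"linear":[0,0,0],"dr":[0,0,0],"fingers":0.2}
    - {"linear":[0,0,0],"dr":[0,0,0],"fingers":0.2}

```text
time: 21.05
ee_pos: [0.4962, -0.1074, 0.0949]
orientation: [-2.3, -2.14, 0.0]
force: [-0.5, 0.6, -0.5]
grip_width: 0.398
grip_force: 0.0
```

Request:
apply_moves:
  plan:
    - {"linear":[0,0,-0.2],"dr":[0,0,0],"fingers":0.2}
    - {"linear":[0,0,-0.6],"dr":[0,0,0],"fingers":0.2}
    - {"linear":[0,0,-1.2],"dr":[0,0,0],"fingers":0.2}
    - {"linear":[0,0,-2],"dr":[0,0,0],"fingers":0.2}
    - {"linear":[0,0,-2.8],"dr":[0,0,0],"fingers":0.2}
    - {"linear":[0,0,-3.5],"dr":[0,0,0],"fingers":0.2}
    - {"linear":[0,0,-4],"dr":[0,0,0],"fingers":0.2}
    - {"linear":[0,0,-4],"dr":[0,0,0],"fingers":0.2}

```text
time: 21.72
ee_pos: [0.4985, -0.1081, 0.2206]
orientation: [2.294, 2.136, 0.006]
force: [0.2, -0.4, 0.9]
grip_width: 0.398
grip_force: 0.0
```

```bash
python3 wing.py
```

```text
[ 0.4984733  -0.10808656  0.22058718] [ 0.19578439 -0.3980042   0.91956169] 0.3978939284372359 21.7167
(304, 166, 15, 45) ((496.433837890625, -100.7998275756836), (34.56289291381836, 10.63877010345459), 85.98640441894531)
```

View pics/w5.png

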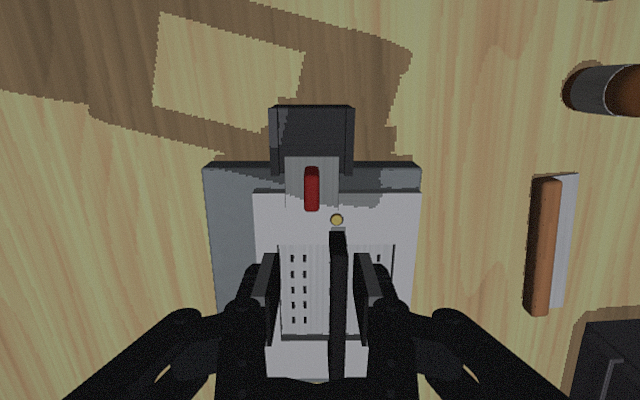

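The view shows the tongue, with the red wing at (311,188), lying over the frame's edge. The pin is in the hole at (336,219). I'll check the tongue edge numerically: fully in, it should sit 11 mm from the pin axis.

Run:
```python
from h import *
c=snap('wrist'); g=cv2.cvtColor(c['frame'],cv2.COLOR_RGB2GRAY).astype(int)
for x in(294,300): print(x,g[200:218,x])
a=np.radians(-4.13); ey=np.array([-np.sin(a),np.cos(a)])
P=np.array([.5156,-.1438])
for v in(207,208,209,210,211): print(v,((onplane(c,[297,v],.059)[0,:2]-P)@ey*1e3).round(2))
m=blob(c,(14,95,60),(36,255,255),(322,208,350,232))[0][:,0].mean(0); print(m,((onplane(c,m,.054)[0,:2]-P)@ey*1e3))
```

```text
294 [159 154 154 156 155 152 153 154 154 155 153 151 142 157 151 156 154 154]
300 [150 155 156 150 154 154 155 156 153 156 155 150 143 158 157 153 158 152]
207 15.28
208 14.36
209 13.43
210 12.51
211 11.58
[337.60714286 220.53571429] 0.4777904899258319
```

```bash
python3 -c "
from rig import *
print(close_job())"
```

```text
the job is handed in; nothing more can be done
None
```

The job is handed in: the frame lies home on both pins, the clamp is pushed in to its stop over the frame's edge, the gripper is clear, and nothing else was touched (about 22 s used).

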